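Lock a thermocouple probe in the comparison block

ROBOT

A 6-joint arm with a two-finger parallel gripper is mounted at the origin on a cart in front of the work surface, level with it; the furniture and walls round the work are solid. World frame = base frame: x ahead of the robot, y to its left, z up, the work surface at z = 0. Lengths are in m, angles in rad, forces in N, time in s.
With the tool pointing down it reaches from about 0.35 to 0.8 m from the base axis. Payload 7.3 kg.
Tool frame: the origin (TCP) lies between the finger pads; the fingertips stand 25 mm ahead of it and the grasp point (between the pads) lies 6 mm ahead of it (r.tip_extent is the distance from the TCP to the fingertips, in m); z points along the fingers, y is the line along which they close (so a half turn about z gives the same grasp; the last joint's range is limited). The gripper opens to 85 mm and grips with 20 to 120 N. Pads are 22 mm wide; open, the fingers measure 114 mm over their backs; the gripper's body (76 mm by 85 mm) begins 54 mm behind the grasp point. The pads swing forward as they close: fully open they stand 13 mm farther back than shut.
Start: joints at [1.091, 0.342, 1.524, -0, 1.275, -0.146], TCP at [0.172, 0.496, 0.256] pointing down, gripper open.
Joint ranges: [-2.53, 2.53], [-0.77, 2.02], [0.04, 2.7], [-1, 4.14], [0.28, 2.66], [-3.11, 3.11]. Speed limits (rad/s): [2.57, 2.57, 3.14, 3.14, 3.14, 3.14].

INTERFACE

Orientations are given as a unit quaternion [x, y, z, w].
In Python, from workcell import r, command_gripper, optics gives the robot as it stands. The module is installed in compiled form; this text tells all that it offers. Calls block until the motion is done:
- r.reach(position, orientation): joint-space move of the TCP to a pose.
- r.move_straight(position, orientation=None, speed=0.15, max_force=None): straight line of the TCP; orientation=None keeps the orientation; speed is the mean speed in m/s. With max_force (N) it stops when the force on the tool has changed by that much, and returns True; else False.
- r.movej(angles): joint-space move.
- command_gripper(opening, force=None): finger opening in m; force is the grip in N (None keeps the last); returns when the fingers have stopped.
- r.hold(seconds).
- r.solve_ik(position, orientation): joint angles nearest the present ones, or None.
- r.read_state(): the state.
- optics.get_image(name): name is "scene" or "top" or "wrist"; returns (picture, depth): 400x640x3 uint8, red, green, blue; 400x640 float32, m along the optical axis (not along the pixel's ray), 0 where there is no reading.
- optics.camera_model(name): a dict with "K" (3x3 intrinsics, pixels), "R" (3x3) and "t" (3): a world point X has camera coordinates R X + t; the wrist camera has in their place "tool_from_camera" (4x4, takes a point from camera to tool coordinates, whose origin is the TCP and whose axes are the flange's). Camera axes: x right, y down, z forward; pixel columns grow to the right and rows downward; lengths in m; the calibration is good to about 2 mm. A picture is of the moment at which its call begins: read the wrist's pose just before it. camera_model takes no time and is no camera call.
A pose or a line that the arm cannot do raises r.PlanningError and nothing moves.
- r.finish_job(): hands the job in; it is judged then, once.
The state is a dict: "time_s": time; "joint_positions": joint angles; "dq": joint speeds; "tau": joint torques, N m; "eef_pos": TCP position; "eef_rot": TCP orientation; "contact_force": force on the tool from outside, world axes, zero at the start; "torque": the same for the moment, N m; "grip_width": finger opening in m; "grip_force": force on a finger pad.
Only numpy, scipy, OpenCV 4.12 (cv2) and the standard library are available. Lean on these libraries where they do the work, as an engineer would, in place of code of your own. Each camera call takes 0.05 s, during which the arm holds its last target. There are 200 camera calls.

TASK

Take the loose thermocouple probe out of its white parking stand, put it into the one empty well of the comparison block until it is fully home, and lock it by turning the black wing knob in front of that well clockwise (seen from above) until its cam nips the probe finger-tight: you will feel the knob go stiff, so stop there and do not force it. The other three stations are set and in use, so do not brush their knobs or probes, and do not knock over or push away the things round about.

Things in the scene. Friction and masses are not known exactly. Their poses are not given: they have to be found in the camera images.
- probe_mid (a point): centre of the grip of the loose thermocouple probe: round black handle 14 mm across, 47 mm long, green connector top; steel sheath 10 mm across and 55 mm long below it. z runs up the probe: sheath tip 80 mm below this point, top of handle 22 mm above. At the start it stands upright, 40 mm deep in a loose hole of a white stand, 60 x 60 mm and 46 mm high.
- probe_tip (a point): centre of the lower tip of the loose probe's sheath (rounded to a half ball); z up along the probe.
- probe: the loose probe as a solid, about 60 g; origin at the tip of its sheath, z up along it.
- well (a point): centre of the mouth of the empty well, level with the block's top, 60 mm above the bench. Well 12 mm across, 2 mm chamfer, 42 mm deep, flat bottom. x points away from the block's front, y left, z up. The spindle of its knob stands 37.5 mm in front (x = -37.5 mm). Four stations 60 mm apart in a row along y; which is the empty one varies.
- base_plate: steel base plate 112 x 256 x 10 mm that carries the four stations; origin in the centre of its underside, x away from the front, y left.
- knob: black wing knob of the empty well; origin in the wing's centre, 36 mm above the block's top. Wing 36 mm along its own x, 10 mm thick along its own y, 24 mm high, flat sides. Under it a neck 10 mm across, then the disc cam (22 to 34 mm below the origin). Starts with x 0.45 to 0.75 rad left (anticlockwise) of the direction to the well.
- cam (a point): on the knob's spindle at the cam's height, 7 mm over the block; axes as the well's. Cam: disc 48 mm across with orange soft tyre, 15 mm off centre. Clockwise it swings right and presses the sheath against the well's far wall. Up to the nip it turns with a steady drag (0.1 to 0.2 N m), then stiffens (about 0.1 N m each 0.03 rad). Right is 0.35 to 0.45 N m in all; it holds when let go. Over 22 N on the sheath crushes it.
- nip (a point): the point of the sheath that the cam meets, on the well's axis 7 mm over the block; the handle of the probe, once home, runs from 13 to 60 mm over the block. The knob sits on a splined cam, so the wing does not show where the nip comes: feel for it, anywhere from 0.1 rad left to 0.7 rad right of the direction to the well.
- station_1: neighbouring station in use, not to be touched: metal block 92 x 58 x 50 mm with locked probe and wing knob, like the free one; origin in the centre of its underside, x away from the front, y left. The probe stands at x = +22 mm (14 mm across, top 110 mm up), the knob's spindle at x = -16 mm (wing 36 x 10 mm at any angle, top 98 mm up).
- station_2: neighbouring station in use, not to be touched: metal block 92 x 58 x 50 mm with locked probe and wing knob, like the free one; origin in the centre of its underside, x away from the front, y left. The probe stands at x = +22 mm (14 mm across, top 110 mm up), the knob's spindle at x = -16 mm (wing 36 x 10 mm at any angle, top 98 mm up).
- station_3: neighbouring station in use, not to be touched: metal block 92 x 58 x 50 mm with locked probe and wing knob, like the free one; origin in the centre of its underside, x away from the front, y left. The probe stands at x = +22 mm (14 mm across, top 110 mm up), the knob's spindle at x = -16 mm (wing 36 x 10 mm at any angle, top 98 mm up).
- vial_1: small glass sample vial with black cap, 27 mm across, 56 mm high; a bystander; origin in the centre of its underside.
- vial_2: small glass sample vial with black cap, 27 mm across, 56 mm high; a bystander; origin in the centre of its underside.
- jar_3: white plastic jar with green lid, 52 mm across, 67 mm high; a bystander; origin in the centre of its underside.
- amber_bottle: brown glass bottle with white cap, 56 mm across, 114 mm high; a bystander; origin in the centre of its underside.
- weight_100: brass weight with knob, 25 mm across, 30 mm high; a bystander; origin in the centre of its underside.
- spare_plug: green flat connector plug, 16 x 36 x 10 mm; a bystander; origin in the centre of its underside.
- tape_yellow: roll of pale tape lying flat, 72 mm across, 19 mm high; a bystander; origin in the centre of its underside.

How it is judged:
On the way, in this order (a step that is already met when the one before it is completed fails the run):
1. the probe stands fully home in the empty well (z of probe_tip in the frame of well below -0.0395 m and horizontal distance between probe_tip and well below 0.004 m and angle between probe_tip's own z axis and vertical below 0.1 rad), for 0.2 s.
2. the cam of that well presses on the probe with more than 4 N (contact force between knob and probe above 4 N), for 0.3 s.
At the end, for the whole second after the job is handed in: The probe is fully home in the empty well (tip within 2.5 mm of the bottom, 4 mm of the well's axis, upright within 0.1 rad), at rest, and the cam, let go, still presses on it with more than 4 N (all of step 1 and contact force between knob and probe above 4 N and linear speed of probe below 0.01 m/s); the robot touches nothing.
It fails at once if the sheath is crushed: cam force on the probe over 22 N (contact force between knob and probe above 22 N).
It fails at once if a neighbouring station, its knob or its probe is touched with more than 1.5 N (contact force between anything else and station_1 above 1.5 N or contact force between anything else and station_2 above 1.5 N or contact force between anything else and station_3 above 1.5 N).
It fails at once if a bystander is pushed more than 20 mm or tipped over (distance of any of vial_1, vial_2, jar_3, amber_bottle, weight_100, spare_plug, tape_yellow from where it was at the start of the episode above 0.02 m or angle between any of vial_1, vial_2, jar_3, amber_bottle, weight_100, spare_plug, tape_yellow's own z axis and vertical above 0.4 rad).
It also fails if it takes over 64 s, if anything falls off the work surface, if the arm or the gripper's body presses on something with over 40 N, if the wrist force passes 120 N, or if a joint passes its speed limit or range.

## Working session

There is one attempt and no reset: what is moved stays moved. The work goes in short steps, each a Python script; the robot and the scene stay as the last script left them, time stands still between calls to the robot, and variables do not carry over. Pictures are saved under pics/ and viewed, at most 10 in all, crops included, and the job is handed in when it is done.

```bash
mkdir -p pics
cat > h.py <<'E'
import numpy as np, cv2
from workcell import r, command_gripper, optics
def shot(n,f):
    im,d=optics.get_image(n); cv2.imwrite(f'pics/{f}.png',im[:,:,::-1]); np.save(f'pics/{f}.npy',d); return im,d
def cloud(n,d,eef=None):
    m=optics.camera_model(n);K=np.array(m['K'])
    v,u=np.mgrid[:400,:640]
    P=np.stack([(u-K[0,2])/K[0,0]*d,(v-K[1,2])/K[1,1]*d,d],-1)
    if n!='wrist': return (P-np.array(m['t']))@np.array(m['R'])
    T=np.array(m['tool_from_camera']);P=P@T[:3,:3].T+T[:3,3]
    from scipy.spatial.transform import Rotation as Ro
    return P@Ro.from_quat(eef[1]).as_matrix().T+np.array(eef[0])
E
python3 - <<'E'
from h import *
for n in ('top','scene'): shot(n,n+'0')
s=r.read_state();print(s['time_s'],s['eef_pos'],s['eef_rot'],s['grip_width'],s['contact_force'])
for n in ('top','scene','wrist'): print(optics.camera_model(n))
E
```

```text
0.1 [0.17183712 0.49575012 0.25571327] [ 1.66122663e-01  9.86104880e-01 -6.25191802e-04 -1.89170753e-04] 0.08539076808440205 [-0.86882842 -0.46259496 -1.40198919]
{'K': array([[416.16517733,   0.        , 321.61708441],
       [  0.        , 416.16517733, 201.86089514],
       [  0.        ,   0.        ,   1.        ]]), 'R': array([[-0.09117857, -0.99582798, -0.00362076],
       [-0.96984105,  0.08962332, -0.22666273],
       [ 0.22604159, -0.01715522, -0.97396658]]), 't': array([0.02767227, 0.60098437, 1.16244909])}
{'K': array([[404.50952035,   0.        , 324.19204461],
       [  0.        , 404.50952035, 198.88276368],
       [  0.        ,   0.        ,   1.        ]]), 'R': array([[ 0.85804232, -0.51355438,  0.00502748],
       [-0.32317886, -0.54752075, -0.77186557],
       [ 0.3991476 ,  0.66066855, -0.63576589]]), 't': array([-0.50919213,  0.24711703,  1.00091176])}
{'K': array([[332.31540288,   0.        , 320.96990443],
       [  0.        , 332.31540288, 200.82671046],
       [  0.        ,   0.        ,   1.        ]]), 'tool_from_camera': array([[-1.64136218e-05, -9.56228210e-01, -2.92621957e-01,
         7.47917926e-02],
       [ 9.99999877e-01,  1.29383344e-04, -4.78889638e-04,
        -2.31466121e-04],
       [ 4.95788188e-04, -2.92621929e-01,  9.56228091e-01,
        -1.17352351e-01],
       [ 0.00000000e+00,  0.00000000e+00,  0.00000000e+00,
         1.00000000e+00]])}
```

View pics/top0.png

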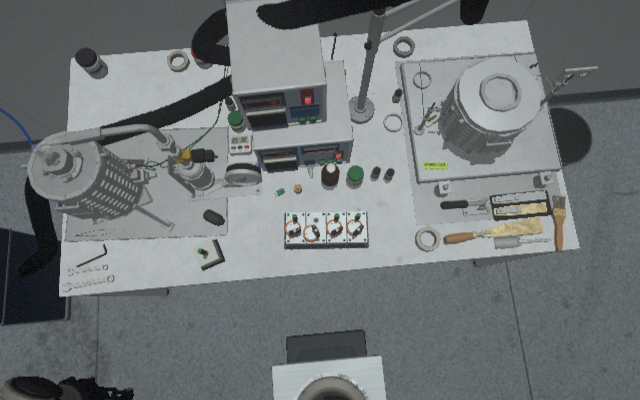

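View pics/scene0.png

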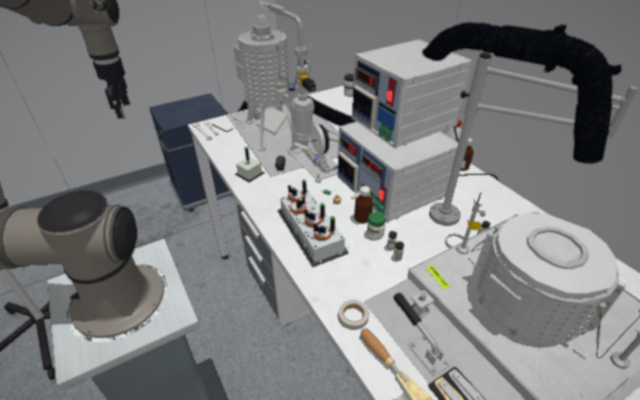

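The top view shows the block row at (285–368, 212–248). The second station from the left, around (313,230), has no green probe, so it looks like the empty one. The stand with the loose probe is at about (208,253). Next I'll turn these into coordinates and enlarge both areas.

Run:
```python
from h import *
im=cv2.imread('pics/top0.png');d=np.load('pics/top0.npy');P=cloud('top',d)
for u,v in [(208,253),(204,249),(215,262),(285,213),(368,213),(285,247),(368,247),(313,230),(330,178),(356,175),(298,188),(280,191),(214,217),(428,238)]: print((u,v),P[v,u].round(3))
a=cv2.resize(im[205:275,190:270],None,fx=5,fy=5,interpolation=2);b=cv2.resize(im[205:255,280:375],None,fx=5,fy=5,interpolation=2)
c=np.zeros((360,890,3),np.uint8);c[:350,:400]=a;c[:250,410:885]=b
cv2.imwrite('pics/c1.png',c[:,:885])
c=cv2.resize(c,(790,320));cv2.imwrite('pics/c1.png',c)
```

```text
(208, 253) [0.483 0.317 0.049]
(204, 249) [0.497 0.331 0.043]
(215, 262) [0.46  0.308 0.007]
(285, 213) [0.59  0.087 0.01 ]
(368, 213) [ 0.568 -0.169  0.   ]
(285, 247) [0.485 0.095 0.007]
(368, 247) [ 0.463 -0.157 -0.003]
(313, 230) [0.518 0.005 0.075]
(330, 178) [ 0.67  -0.059  0.076]
(356, 175) [ 0.675 -0.138  0.064]
(298, 188) [0.662 0.041 0.023]
(280, 191) [0.661 0.098 0.01 ]
(214, 217) [0.592 0.3   0.036]
(428, 238) [ 0.474 -0.343 -0.001]
```

View pics/c1.png

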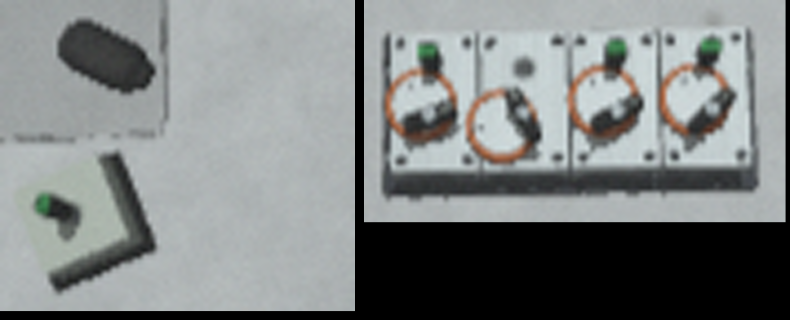

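The crop confirms it: the second station from the left has an empty well (dark spot) and its wing is turned left of the well. The probe's green top is at the stand. Next, wrist views of both, using the same tool yaw so the calibration error cancels.

```bash
cat >> h.py <<'E'
def Q(a): return [np.cos(a/2),np.sin(a/2),0,0]
A=np.pi-0.087
def look(p,f,a=A):
    r.reach(p,Q(a)); r.hold(0.2); s=r.read_state(); e=(s['eef_pos'],s['eef_rot'])
    im,d=shot('wrist',f); np.savez(f'pics/{f}.npz',p=e[0],q=e[1]); print(f,s['time_s'],e[0].round(4),s['joint_positions'].round(2),s['torque'].round(3))
    return im,d,e
def ray(u,v,z,e):
    from scipy.spatial.transform import Rotation as Ro
    m=optics.camera_model('wrist');T=m['tool_from_camera'];R=Ro.from_quat(e[1]).as_matrix()
    g=R@T[:3,:3]@np.linalg.inv(m['K'])@np.array([u,v,1]);o=R@T[:3,3]+e[0]
    return o+g*(z-o[2])/g[2]
E
python3 - <<'E'
from h import *
im,d,e=look([0.535,-0.006,0.22],'blk')
im,d,e=look([0.485,0.32,0.268],'std')
E
```

```text
blk 2.5167 [ 0.535  -0.0054  0.2201] [-0.15  0.39  1.55  0.    1.2  -1.64] [ 0.05  -0.022  0.052]
std 4.025 [0.4856 0.3189 0.2678] [ 0.45  0.44  1.34 -0.    1.36 -1.03] [ 0.001  0.009 -0.045]
```

View pics/blk.png

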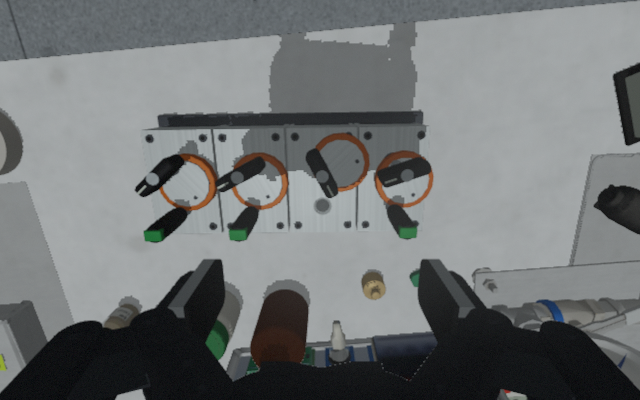

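View pics/std.png

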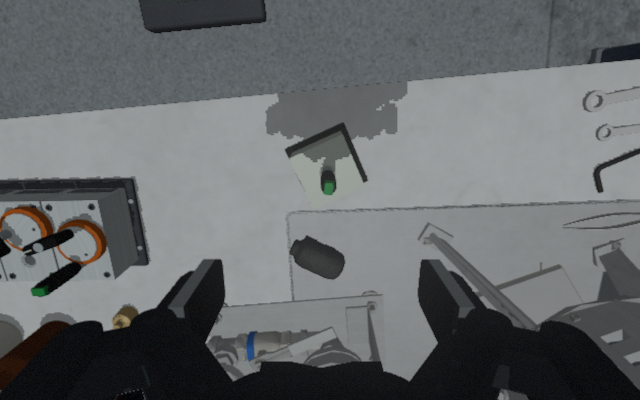

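The block view shows the well at about (322,206), the wing from (310,153) to (333,193), and the neighbours' green tops at (155,235), (238,231) and (405,231). The stand view shows the probe top at about (328,187). Next I'll refine these with colour masks.

Run:
```python
from h import *
def load(f): 
    z=np.load(f'pics/{f}.npz');return cv2.imread(f'pics/{f}.png'),np.load(f'pics/{f}.npy'),(z['p'],z['q'])
def greens(im):
    h=cv2.cvtColor(im,cv2.COLOR_BGR2HSV);m=cv2.inRange(h,(45,100,40),(85,255,255))
    n,l,s,c=cv2.connectedComponentsWithStats(m);return [(l==i,s[i],c[i]) for i in range(1,n) if s[i,4]>25]
im,d,e=load('blk');P=cloud('wrist',d,e)
for m,s,c in greens(im):
    q=P[m&(d>0)]; print(s,c.round(1),ray(*c,.12,e).round(4),np.median(q,0).round(4), q[:,2].max().round(3))
# well
g=cv2.cvtColor(im,cv2.COLOR_BGR2GRAY)
w=g[190:222,305:340];print('grey',w.min(),np.median(w))
m=(w<np.median(w)-35).astype(np.uint8);n,l,s,c=cv2.connectedComponentsWithStats(m)
for i in range(1,n):
    if s[i,4]>15:
        cc=c[i]+[305,190];print('well',s[i],cc,ray(*cc,.06,e).round(4))
# wing: cloud z .1-.112 near
nb=(P[...,2]>.1)&(P[...,2]<.116)&(abs(P[...,0]-.515)<.03)&(abs(P[...,1])<.035)
q=P[nb];print('wing',nb.sum(),q.mean(0),np.median(q[:,2]));(c,sz,an)=cv2.minAreaRect((q[:,:2]*1000).astype(np.float32));print(c,sz,an)
u,s,v=np.linalg.svd(q[:,:2]-q[:,:2].mean(0),full_matrices=False);print(v[0],np.arctan2(*v[0][::-1]))
top=(P[...,2]>.055)&(P[...,2]<.065);print('blocktop z',np.median(P[top],0))
im,d,e=load('std');P=cloud('wrist',d,e)
for m,s,c in greens(im):
    q=P[m&(d>0)]; print(s,c.round(1),ray(*c,.108,e).round(4),np.median(q,0).round(4), q[:,2].max().round(3))
    t=q[q[:,2]>q[:,2].max()-.004];print('  top',t.mean(0).round(4),len(t))
    k=abs(P-np.median(q,0)).max(-1)<.04
    k&=(P[...,2]>.065)&(P[...,2]<.1);print('  shaft',k.sum(),P[k].mean(0).round(4), (P[k].min(0)).round(4),P[k].max(0).round(4))
```

```text
[399 227  18  11 171] [407.4 232.3] [0.555  0.0537 0.12  ] [0.5546 0.0536 0.1211] 0.123
[144 229  21  13 220] [153.8 235.1] [ 0.5417 -0.1248  0.12  ] [ 0.5414 -0.1244  0.121 ] 0.123
[229 228  18  13 189] [238.  234.1] [ 0.5461 -0.0654  0.12  ] [ 0.5457 -0.0651  0.1211] 0.123
[411 274   8  12  74] [415.1 279.3] [0.5929 0.059  0.12  ] [0.6599 0.0886 0.0082] 0.209
[205 321  23  40 561] [217.2 340.1] [ 0.6336 -0.0959  0.12  ] [ 0.6779 -0.1207  0.0653] 0.275
[302 348   9  15  72] [307.2 355.7] [ 0.6545 -0.027   0.12  ] [ 0.7272 -0.0373  0.0405] 0.049
[247 358  11  16  81] [251.7 366.5] [ 0.6612 -0.0727  0.12  ] [ 0.7278 -0.0973  0.0489] 0.272
grey 38 171.0
well [ 17   0  18   8 103] [330.54368932 192.86407767] [0.5385 0.0023 0.06  ]
well [ 10   8  16  16 199] [322.1758794  205.73869347] [ 0.5495 -0.0059  0.06  ]
wing 703 [ 0.51080095 -0.00354305  0.10701676] 0.10730800966551297
(511.86761474609375, -3.5323362350463867) (36.03685760498047, 10.136197090148926) 23.285654067993164
[0.91661186 0.39977832] 0.4112749877518386
blocktop z [ 0.537983   -0.03300607  0.05966246]
[324 181  10  14 117] [328.5 187.4] [0.484  0.3251 0.108 ] [0.4837 0.3252 0.1087] 0.111
  top [0.4838 0.3251 0.1088] 115
  shaft 107 [0.4783 0.3246 0.086 ] [0.4763 0.3179 0.0704] [0.4825 0.3316 0.0996]
[ 31 286  18  10 129] [ 39.5 291.2] [0.5613 0.0427 0.108 ] [0.5542 0.0564 0.121 ] 0.123
  top [0.5543 0.0552 0.121 ] 116
  shaft 278 [0.5471 0.0595 0.0911] [0.5142 0.0416 0.0811] [0.5614 0.0751 0.1   ]
```

The two measurements agree: well (0.5495, −0.0059), block yaw −0.074, wing centre (0.512, −0.0033) with yaw 0.41, probe (0.484, 0.325). Picking the probe now.

```bash
sed -i 's/^A=.*/A=np.pi-0.0744/' h.py
python3 - <<'E'
from h import *
def st(n): s=r.read_state();print(n,round(s['time_s'],2),s['eef_pos'].round(4),'w',round(s['grip_width'],4),s['grip_force'],s['contact_force'].round(2),s['torque'].round(3));return s
command_gripper(0.05,40)
r.reach([0.4838,0.325,0.18],Q(A))
print(r.move_straight([0.4838,0.325,0.096],Q(A),0.08,15)); st('down')
command_gripper(0.0,40); s=st('grip')
x=s['eef_pos']
r.move_straight([0.4838,0.325,0.25],Q(A),0.12); st('lift')
r.move_straight([0.5495,-0.0059,0.25],Q(A),0.2)
r.move_straight([0.5495,-0.0059,0.160],Q(A),0.1); r.hold(0.2);s=st('over')
shot('wrist','over'); shot('scene','over_s')
im=cv2.imread('pics/over_s.png')[160:280,240:380]
a=cv2.imread('pics/over.png')
b=cv2.resize(im,(420,360),interpolation=2)
cv2.imwrite('pics/c2.png',np.hstack([cv2.resize(a[100:260,240:408],(378,360)),b]))
E
```

```text
False
down 6.16 [0.4842 0.3252 0.0966] w 0.05 0.0 [-1.08 -0.32 -0.18] [ 0.016  0.033 -0.012]
grip 6.58 [0.4839 0.3249 0.0963] w 0.0128 38.88987421989441 [-0.52 -1.83  1.98] [-0.254  0.024  0.027]
lift 8.01 [0.4835 0.3249 0.2491] w 0.0127 38.907238841056824 [ 0.84 -0.47 -0.25] [-0.032  0.003 -0.041]
over 11.09 [ 0.5498 -0.0059  0.1606] w 0.0131 38.90811860561371 [ 0.2   0.37 -1.39] [-0.012  0.028  0.015]
```

View pics/c2.png

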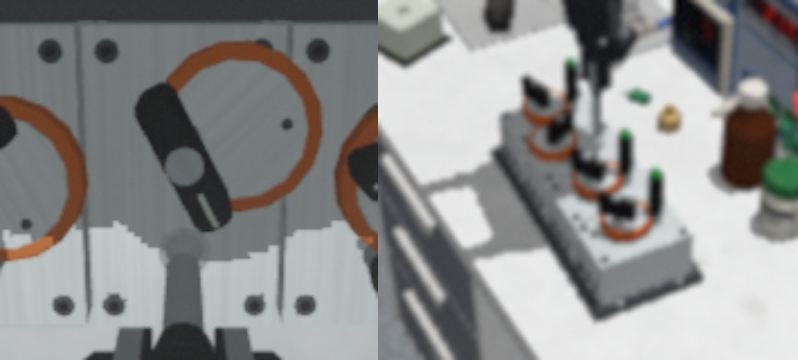

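The sheath tip hangs centred over the well mouth (crop about (185,245)), and the scene view agrees. Inserting.

Run:
```python
from h import *
def st(n): s=r.read_state();print(n,round(s['time_s'],2),s['eef_pos'].round(4),'w',round(s['grip_width'],4),s['contact_force'].round(2),s['torque'].round(3));return s
hit=r.move_straight([0.5495,-0.0059,0.140],Q(A),0.04,8);print(hit);st('entry')
if not hit:
    hit=r.move_straight([0.5495,-0.0059,0.107],Q(A),0.03,8);print(hit);st('in')
```

```text
False
entry 11.84 [ 0.5496 -0.0059  0.1399] w 0.0129 [ 0.03  0.22 -1.41] [-0.04  -0.028 -0.06 ]
True
in 12.86 [ 0.5495 -0.0059  0.1081] w 0.0126 [-1.76  0.4   4.87] [-0.048  0.206 -0.042]
```

The probe is home: the stop at TCP z 0.108 is where I expected the bottom. Releasing it and taking the knob.

Run:
```python
from h import *
def st(n): s=r.read_state();print(n,round(s['time_s'],2),s['eef_pos'].round(4),'w',round(s['grip_width'],4),s['contact_force'].round(2),s['torque'].round(3),s['joint_positions'][5].round(3));return s
command_gripper(0.03); st('rel')
r.move_straight([0.5495,-0.0059,0.19],Q(A),0.12)
W=np.pi+0.408
im,d,e=look([0.5119,-0.0033,0.19],'knob',W)
g=cv2.imread('pics/knob.png');P=cloud('wrist',d,e)
nb=(P[...,2]>.1)&(P[...,2]<.116)&(np.hypot(P[...,0]-.512,P[...,1]+.0033)<.022)
q=P[nb];print('wing',nb.sum());print(cv2.minAreaRect((q[:,:2]*1000).astype(np.float32)))
h=cv2.cvtColor(g,cv2.COLOR_BGR2HSV);m=(cv2.inRange(h,(45,100,40),(85,255,255))>0)&(np.linalg.norm(P-[.5495,-.0059,.12],axis=-1)<.02)
print('probe top',m.sum(),P[m].mean(0).round(4),P[m].max(0).round(4))
r.move_straight([0.5119,-0.0033,0.105],Q(W),0.08,10); st('at')
```

```text
rel 13.17 [ 0.5489 -0.0058  0.1071] w 0.0299 [0.34 0.33 0.1 ] [ 0.012 -0.031 -0.011] -1.647
knob 14.75 [ 0.5123 -0.0034  0.1898] [-0.16  0.38  1.66  0.    1.1  -2.13] [-0.015 -0.065 -0.057]
wing 794
((511.58355712890625, -3.7449445724487305), (35.23570251464844, 9.261956214904785), 23.096328735351562)
probe top 202 [ 0.5448 -0.0068  0.1206] [ 0.5521 -0.0017  0.1228]
at 16.02 [ 0.5123 -0.0033  0.1055] w 0.0301 [0.37 0.01 0.35] [ 0.035 -0.055  0.006] -2.135
```

View pics/knob.png

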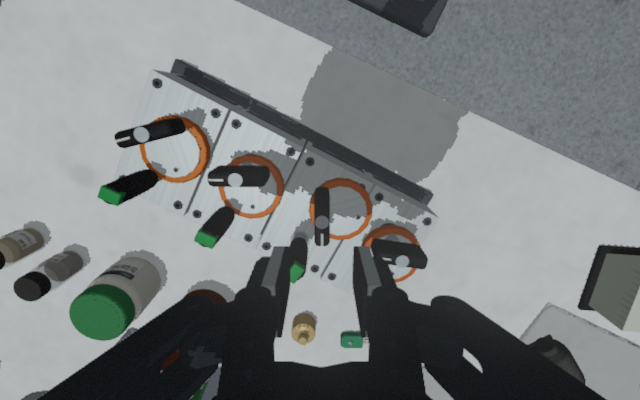

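The probe stands in the well (top at (297,272)) and the wing lies vertical in the image at (322,215), in line with the tool. Gripping and turning in small steps while watching the moment.

```bash
cat > turn.py <<'E'
from h import *
C=[0.5119,-0.0035,0.105]
def go(a):
    q=r.solve_ik(C,Q(a)); r.movej(q)
def tz(n=3):
    v=[]
    for i in range(n): r.hold(0.03); s=r.read_state(); v.append(np.r_[s['torque'][2],s['contact_force']])
    return np.mean(v,0),s
def turn(a,step,stop,end):
    while a>end:
        a-=step; go(a); v,s=tz(); yield a,v,s
        if abs(v[0])>stop: return
E
python3 - <<'E'
from turn import *
v,s=tz();print('zero',v.round(3))
command_gripper(0.0,40); v,s=tz();print('grip',v.round(3),s['grip_width'],s['time_s'])
a=np.pi+0.408
for a,v,s in turn(a,0.04,0.24,a-0.36): print(round(a-np.pi+.0744,3),v.round(3),round(s['time_s'],2),s['eef_pos'].round(4))
E
```

```text
zero [-0.028 -0.024  0.15  -0.075]
grip [ 0.057 -1.597  1.239  5.058] 0.009231026531758415 16.525
0.442 [-0.083 -1.879  2.846  5.486] 16.88 [ 0.512  -0.0032  0.1054]
0.402 [-0.104 -1.357  2.814  5.857] 17.23 [ 0.512  -0.0031  0.1054]
0.362 [-0.094 -1.486  2.932  5.753] 17.57 [ 0.512  -0.0031  0.1054]
0.322 [-0.085 -1.971  3.389  6.052] 17.93 [ 0.512  -0.0031  0.1054]
0.282 [-0.078 -1.73   3.274  6.009] 18.27 [ 0.5119 -0.0031  0.1054]
0.242 [-0.089 -1.586  3.909  6.245] 18.62 [ 0.5119 -0.003   0.1054]
0.202 [-0.076 -1.995  3.85   6.371] 18.98 [ 0.512  -0.003   0.1054]
0.162 [-0.048 -1.485  3.764  6.221] 19.32 [ 0.5119 -0.003   0.1054]
0.122 [-0.065 -1.699  3.576  6.116] 19.68 [ 0.512  -0.003   0.1054]
```

Run:
```python
from turn import *
s=r.read_state();print('now tau',s['tau'].round(3))
a=np.pi-.0744+0.122
for k in range(4):
    a-=0.03; q=r.solve_ik(C,Q(a)); r.movej(q); L=[]
    for i in range(8):
        s=r.read_state(); L.append((s['torque'][2],s['tau'][5],s['tau'][0],s['joint_positions'][5]-q[5])); r.hold(0.02)
    L=np.array(L);print(round(a-np.pi+.0744,3),L[:,0].round(2),L[:,1].round(2),L[:,2].round(1),L[[0,-1],3].round(4),round(s['time_s'],2),s['contact_force'].round(1))
```

```text
now tau [ -1.782 -42.488 -18.362  -0.794  -0.61   -0.077]
0.092 [-0.04 -0.03 -0.02 -0.01 -0.02 -0.04  0.    0.01] [ 0.05  0.02  0.01 -0.   -0.01 -0.01 -0.01 -0.01] [-1.9 -1.9 -1.9 -1.9 -1.9 -1.9 -1.9 -1.9] [0.0002 0.0001] 20.04 [-1.3  3.8  5.5]
0.062 [ 0.03 -0.   -0.06 -0.06  0.05  0.05 -0.02 -0.01] [0.06 0.03 0.02 0.01 0.01 0.   0.   0.  ] [-1.9 -1.9 -1.9 -1.9 -1.9 -2.  -2.  -2. ] [0.0001 0.0001] 20.43 [-0.6  4.3  5.3]
0.032 [-0.01 -0.02 -0.01 -0.08 -0.03 -0.01  0.03  0.05] [0.06 0.04 0.02 0.01 0.01 0.   0.   0.  ] [-2. -2. -2. -2. -2. -2. -2. -2.] [0.0002 0.0001] 20.81 [-1.2  3.7  5.8]
0.002 [ 0.01  0.04  0.01  0.04 -0.02 -0.05 -0.01  0.05] [0.06 0.04 0.02 0.01 0.01 0.   0.   0.  ] [-2. -2. -2. -2. -2. -2. -2. -2.] [0.0001 0.    ] 21.19 [-1.1  4.7  5.3]
```

```bash
cat >> turn.py <<'E'
def camang(im,d,e):
    P=cloud('wrist',d,e);h=cv2.cvtColor(im,cv2.COLOR_RGB2HSV)
    m=cv2.inRange(h,(5,120,60),(16,255,255))>0
    m&=(np.hypot(P[...,0]-.512,P[...,1]+.0035)<.043)&(P[...,2]>.065)&(P[...,2]<.08)
    yb=.0744*(P[...,0]-.512)+P[...,1]+.0035; m&=abs(yb)<.045
    q=P[m][:,:2]-[.512,-.0035]
    from scipy.optimize import least_squares
    f=least_squares(lambda c:np.hypot(*(q-c).T)-.0235,q.mean(0),loss='soft_l1',f_scale=.001).x
    return m.sum(),f.round(4),np.hypot(*f).round(4),(np.arctan2(f[1],f[0])+.0744).round(3)
E
python3 - <<'E'
from turn import *
for f in('blk','knob'):
    z=np.load(f'pics/{f}.npz');print(f,camang(cv2.imread(f'pics/{f}.png')[:,:,::-1].copy(),np.load(f'pics/{f}.npy'),(z['p'],z['q'])))
s=r.read_state();e=(s['eef_pos'],s['eef_rot']);im,d=shot('wrist','t1');np.savez('pics/t1.npz',p=e[0],q=e[1]);print(camang(im,d,e))
E
```

```text
blk (np.int64(785), array([0.0006, 0.0078]), np.float64(0.0079), np.float64(1.57))
knob (np.int64(965), array([0.0004, 0.0111]), np.float64(0.0111), np.float64(1.613))
(np.int64(2139), array([ 0.0025, -0.0044]), np.float64(0.0051), np.float64(-0.97))
```

View pics/t1.png

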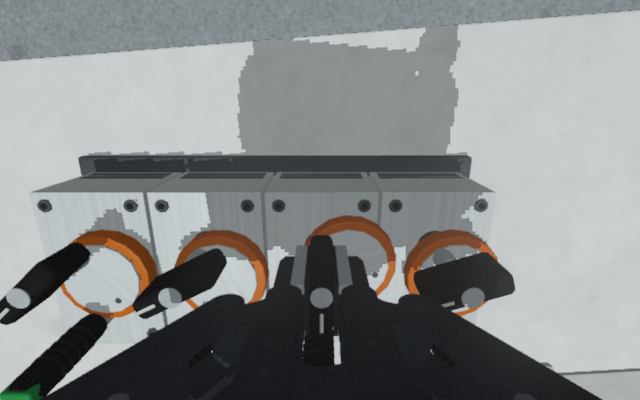

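The fingers hold the wing, now in line with the direction to the well, so the knob turns with the gripper and hasn't nipped yet. Carrying on with a stop on rising moment.

```bash
cat >> turn.py <<'E'
def step(a,n=8):
    q=r.solve_ik(C,Q(a)); r.movej(q); L=[]
    for i in range(n):
        s=r.read_state(); L.append((s['torque'][2],s['tau'][5],s['joint_positions'][5]-q[5])); r.hold(0.01)
    L=np.array(L);m=L[:,0].mean();print(round(a-np.pi+.0744,3),'T',m.round(3),'tau6',L[0,1].round(3),L[-1,1].round(3),'err',L[-1,2].round(4),s['contact_force'].round(1),round(s['time_s'],2));return m,L[-1,1]
E
python3 - <<'E'
from turn import *
a=np.pi-.0744+0.002
while a>np.pi-.0744-0.75:
    a-=0.025; m,t=step(a)
    if abs(m)>.13 or abs(t)>.13: break
E
```

```text
-0.023 T 0.035 tau6 0.088 0.044 err 0.0 [-1.3  4.   6. ] 21.57
-0.048 T 0.026 tau6 0.092 0.048 err -0.0 [-1.7  4.4  5.2] 21.88
-0.073 T 0.047 tau6 0.092 0.048 err -0.0 [-1.6  4.1  6. ] 22.2
-0.098 T 0.042 tau6 0.092 0.048 err 0.0 [-1.3  5.1  6.2] 22.52
-0.123 T 0.036 tau6 0.092 0.048 err -0.0 [-1.7  4.1  5.8] 22.83
-0.148 T 0.052 tau6 0.092 0.048 err -0.0 [-1.5  3.8  5.8] 23.15
-0.173 T 0.05 tau6 0.092 0.048 err 0.0 [-1.9  4.3  6.2] 23.47
-0.198 T 0.038 tau6 0.092 0.048 err -0.0 [-1.2  3.9  7. ] 23.78
-0.223 T 0.032 tau6 0.092 0.048 err -0.0 [-0.4  4.6  4.9] 24.1
-0.248 T 0.038 tau6 0.092 0.048 err -0.0 [-2.1  4.7  6.2] 24.42
-0.273 T 0.048 tau6 0.092 0.048 err 0.0 [-1.5  4.3  6.8] 24.73
-0.298 T 0.033 tau6 0.092 0.048 err 0.0 [-1.2  5.3  5.6] 25.05
-0.323 T 0.042 tau6 0.092 0.048 err -0.0 [-1.   5.4  5.7] 25.37
-0.348 T 0.038 tau6 0.092 0.048 err -0.0 [-1.4  5.2  5.5] 25.68
-0.373 T 0.038 tau6 0.092 0.048 err 0.0 [-2.2  5.1  5.5] 26.0
-0.398 T 0.045 tau6 0.093 0.049 err 0.0 [-1.1  5.2  5.2] 26.32
-0.423 T 0.046 tau6 0.093 0.049 err -0.0 [-1.1  5.3  6.2] 26.63
-0.448 T 0.038 tau6 0.094 0.05 err -0.0 [-1.   4.7  5.9] 26.95
-0.473 T 0.055 tau6 0.094 0.05 err -0.0 [-1.6  6.2  6. ] 27.27
-0.498 T 0.061 tau6 0.116 0.072 err -0.0001 [-1.1  5.   6.1] 27.58
-0.523 T 0.095 tau6 0.145 0.101 err -0.0001 [-0.4  4.3  4.9] 27.9
-0.548 T 0.129 tau6 0.183 0.139 err -0.0002 [-0.6  5.7  6. ] 28.22
```

Run:
```python
from turn import *
b=np.pi-.0744
r.hold(0.3);s=r.read_state();print('rest',s['tau'][5].round(3),s['torque'][2].round(3),s['grip_width'],s['eef_pos'])
step(b-.548,12)
step(b-.560,20)
```

```text
rest 0.134 0.126 0.009477622624659716 [ 0.5120377  -0.00265628  0.10542928]
-0.548 T 0.134 tau6 0.134 0.134 err -0.0002 [-0.4  5.5  5.5] 28.87
-0.56 T 0.259 tau6 0.278 0.253 err -0.0004 [-0.5  5.9  5.4] 29.28
```

Run:
```python
from turn import *
b=np.pi-.0744
for x in (.565,.570,.575):
    m,t=step(b-x,12)
    if t>.345: break
```

```text
-0.565 T 0.286 tau6 0.316 0.307 err -0.0004 [-0.   4.7  5.4] 29.63
-0.57 T 0.338 tau6 0.337 0.328 err -0.0005 [-1.7  5.2  5.5] 29.98
-0.575 T 0.342 tau6 0.354 0.345 err -0.0005 [-0.1  5.   5.1] 30.33
```

With small steps the slope is now exactly 0.1 N m per 0.03 rad, so the reading is the true total (0.35). A bit more, to about 0.39, then release.

Run:
```python
from turn import *
b=np.pi-.0744
for x in (.580,.585,.589):
    m,t=step(b-x,10)
    if t>.385: break
command_gripper(0.03); s=r.read_state();print(s['time_s'],s['contact_force'].round(2),s['grip_width'])
C[2]=0.105
r.move_straight([C[0],C[1],0.22],Q(b-x),0.12)
im,d,e=look([0.52,-0.0055,0.26],'end')
P=cloud('wrist',d,e);h=cv2.cvtColor(im,cv2.COLOR_RGB2HSV)
nb=(P[...,2]>.1)&(P[...,2]<.113)&(np.hypot(P[...,0]-.512,P[...,1]+.0033)<.022)
print(cv2.minAreaRect((P[nb][:,:2]*1000).astype(np.float32)))
m=(cv2.inRange(h,(45,100,40),(85,255,255))>0)&(np.linalg.norm(P-[.5495,-.0059,.12],axis=-1)<.02)
print('probe top',m.sum(),np.median(P[m],0).round(4))
```

```text
-0.58 T 0.356 tau6 0.37 0.362 err -0.0005 [-1.1  6.3  5.2] 30.67
-0.585 T 0.388 tau6 0.398 0.39 err -0.0006 [-0.4  6.4  4.9] 31.0
31.3417 [-0.23  0.08  0.8 ] 0.030148598132170423
end 33.2667 [ 0.5197 -0.0054  0.2593] [-0.16  0.33  1.53  0.    1.28 -1.65] [-0.028  0.047 -0.016]
((511.8377380371094, -3.628110885620117), (10.146313667297363, 35.97084045410156), 52.70882034301758)
probe top 123 [ 0.5508 -0.0112  0.1209]
```

View pics/end.png

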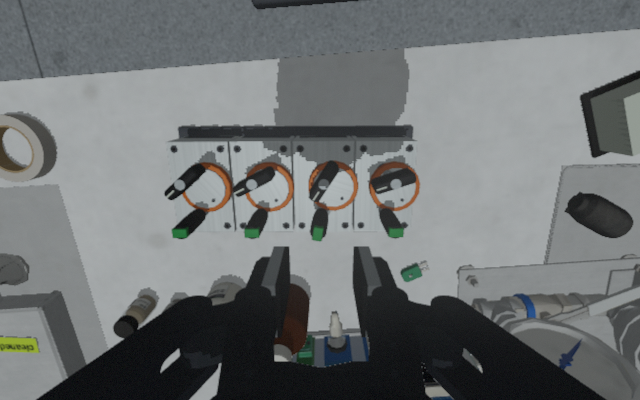

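The probe stands home at (318,232), level with its neighbours. The wing stayed at −0.58 rad after release, and nothing around it has moved. Handing in.

```bash
python3 -c "
from h import *
print(r.finish_job())"
```

```text
the job is handed in; nothing more can be done
None
```

The probe is fully home in the empty well, its knob is turned to about 0.39 N m and held when let go, and the job was handed in at about 33 s; no verdict came back.

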